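Feel along the front edge of a cutting board

TASK

Check the front edge of the cutting board for splinters: with your fingertips, gently touch the top of the board on its long edge nearer you, about 4 cm from the end with the hand hole, follow that edge all the way along, on the board or no more than a centimetre above it, and touch the board again about 4 cm from the plain end, then lift away. Do not shift, lift or press hard on the board, and leave everything on and around it as it is.

Things in the scene. Friction and masses are not known exactly. Their poses are not given: they have to be found in the camera images.
- board: Bamboo cutting board, loose, flat on the worktop: rounded slab 215 mm (x) by 355 mm (y), 13 mm thick, 0.4 to 0.75 kg, rigid. Origin at the centre of its underside; x points away from the robot (turned at most 18 degrees), y along its length to the robot's left, z up. The hand hole is a slot near its +y end; the -y end is plain. The edge to check, at x = -108 mm, is the long one nearer the robot.
- edge_1 (a point): Point 1 of 7 in a straight row along the board's near long edge, on its top face (13 mm above the worktop), 10 mm in from that edge; in the board's frame at x = -97.5, y = 135 mm. Axes as the board's. It lies 42 mm from the hand-hole end: the start.
- edge_2 (a point): Point 2 of 7 in a straight row along the board's near long edge, on its top face (13 mm above the worktop), 10 mm in from that edge; in the board's frame at x = -97.5, y = 90 mm. Axes as the board's.
- edge_3 (a point): Point 3 of 7 in a straight row along the board's near long edge, on its top face (13 mm above the worktop), 10 mm in from that edge; in the board's frame at x = -97.5, y = 45 mm. Axes as the board's.
- edge_4 (a point): Point 4 of 7 in a straight row along the board's near long edge, on its top face (13 mm above the worktop), 10 mm in from that edge; in the board's frame at x = -97.5, y = 0 mm. Axes as the board's.
- edge_5 (a point): Point 5 of 7 in a straight row along the board's near long edge, on its top face (13 mm above the worktop), 10 mm in from that edge; in the board's frame at x = -97.5, y = -45 mm. Axes as the board's.
- edge_6 (a point): Point 6 of 7 in a straight row along the board's near long edge, on its top face (13 mm above the worktop), 10 mm in from that edge; in the board's frame at x = -97.5, y = -90 mm. Axes as the board's.
- edge_7 (a point): Point 7 of 7 in a straight row along the board's near long edge, on its top face (13 mm above the worktop), 10 mm in from that edge; in the board's frame at x = -97.5, y = -135 mm. Axes as the board's. It lies 43 mm from the plain end: the finish.
- mustard: Bystander: squat glass jar with a flat lid, 68 mm across, 84 mm high, standing on the far half of the board. Origin at the centre of its underside.
- spoon: Bystander: steel teaspoon, 130 x 26 x 11 mm, lying on the far half of the board. Origin under its centre.
- mug: Bystander: mug, 83 mm across, 94 mm high, its handle to one side, on the worktop to the left of the board. Origin at the centre of its underside.
- ring: Bystander: flat steel jar ring, 86 mm across, 14 mm high, on the worktop at the left, beyond the mug. Origin at the centre of its underside.
- honey: Bystander: glass jar with a flat lid, 71 mm across, 110 mm high, on the worktop at the left, behind the ring. Origin at the centre of its underside.
- spice_a: Bystander: small spice jar, 46 mm across, 106 mm high, one of the two standing between the board and the row of things at the wall, beside the coffee maker. Origin at the centre of its underside.
- spice_b: Bystander: a second small spice jar, 46 mm across, 106 mm high, one of the two standing between the board and the row of things at the wall, beside the coffee maker. Origin at the centre of its underside.

How it is judged:
On the way, in this order (a step that is already met when the one before it is completed fails the run):
1. the fingertips touch the near margin of the board at its hand-hole end (edge_1) (x of the grasp point in the frame of edge_1 between -0.022 and 0.022 m and y of the grasp point in the frame of edge_1 between -0.018 and 0.018 m and z of the grasp point in the frame of edge_1 below 0.04 m and contact force between the fingers and board above 0.3 N), for 0.05 s.
2. the fingertips pass edge_2, on the board or close above it (x of the grasp point in the frame of edge_2 between -0.022 and 0.022 m and y of the grasp point in the frame of edge_2 between -0.018 and 0.018 m and z of the grasp point in the frame of edge_2 below 0.04 m), for 0.1 s.
3. the fingertips pass edge_3, on the board or close above it (x of the grasp point in the frame of edge_3 between -0.022 and 0.022 m and y of the grasp point in the frame of edge_3 between -0.018 and 0.018 m and z of the grasp point in the frame of edge_3 below 0.04 m), for 0.1 s.
4. the fingertips pass edge_4, on the board or close above it (x of the grasp point in the frame of edge_4 between -0.022 and 0.022 m and y of the grasp point in the frame of edge_4 between -0.018 and 0.018 m and z of the grasp point in the frame of edge_4 below 0.04 m), for 0.1 s.
5. the fingertips pass edge_5, on the board or close above it (x of the grasp point in the frame of edge_5 between -0.022 and 0.022 m and y of the grasp point in the frame of edge_5 between -0.018 and 0.018 m and z of the grasp point in the frame of edge_5 below 0.04 m), for 0.1 s.
6. the fingertips pass edge_6, on the board or close above it (x of the grasp point in the frame of edge_6 between -0.022 and 0.022 m and y of the grasp point in the frame of edge_6 between -0.018 and 0.018 m and z of the grasp point in the frame of edge_6 below 0.04 m), for 0.1 s.
7. the fingertips touch the margin at the plain end (edge_7) (x of the grasp point in the frame of edge_7 between -0.022 and 0.022 m and y of the grasp point in the frame of edge_7 between -0.018 and 0.018 m and z of the grasp point in the frame of edge_7 below 0.04 m and contact force between the fingers and board above 0.3 N), for 0.05 s.
At the end, for the whole second after the job is handed in: The seven edge points were passed in order (within 22 mm across, 18 mm along, fingertips under about 20 mm above the board), with touch at the first and last; the board lies flat and still; it and every bystander are within 15 mm of their starts, the standing ones upright (distance of each of board, mustard, spoon, mug, ring, spice_a, spice_b, honey from where it was at the start of the episode below 0.015 m and angle between board's own z axis and vertical below 0.03 rad and linear speed of board below 0.01 m/s and angle between each of mustard, mug, ring, spice_a, spice_b, honey's own z axis and vertical below 0.1 rad).
It fails at once if the board is shifted (15 mm) or lifted (distance of board from where it was at the start of the episode above 0.015 m or angle between board's own z axis and vertical above 0.06 rad).
It fails at once if the board is pressed hard (over 40 N) (contact force between the fingers and board above 40 N).
It fails at once if a bystander is moved by 15 mm (distance of any of mustard, spoon, mug, ring, spice_a, spice_b, honey from where it was at the start of the episode above 0.015 m).
It also fails if it takes over 48 s, if anything falls off the work surface, if the arm or the gripper's body presses on something with over 40 N, if the wrist force passes 120 N, or if a joint passes its speed limit or range.

ROBOT

A 7-joint arm with a two-finger parallel gripper is mounted at the origin on a cart in front of the work surface, level with it; the furniture and walls round the work are solid. World frame = base frame: x ahead of the robot, y to its left, z up, the work surface at z = 0. Lengths are in m, angles in rad, forces in N, time in s.
With the tool pointing down it reaches from about 0.4 to 0.85 m from the base axis. Payload 10.4 kg.
Tool frame: the origin (TCP) lies on the front face of the gripper's body, between the roots of the fingers; the fingertips stand 70 mm ahead of it and the grasp point (between the pads) lies 51 mm ahead of it (grasp_offset is the distance from the TCP to the grasp point, in m); z points along the fingers, y is the direction in which the jaws open and shut (so a half turn about z gives the same grasp; the last joint's range is limited). The gripper opens to 87 mm and grips with 3 to 60 N. Pads are 19 mm wide; open, the fingers measure 117 mm over their backs; the gripper's body (75 mm by 190 mm) begins 51 mm behind the grasp point.
Start: joints at [1.22, 0.332, -0.065, 1.46, 0.022, 1.35, -0.088], TCP at [0.201, -0.592, 0.292] pointing down, gripper open.
Joint ranges: [-2.6, 2.6], [-0.5, 2.12], [-1.47, 1.34], [0.16, 2.42], [-1.27, 4.41], [0.06, 2.06], [-2.6, 2.6]. Speed limits (rad/s): [2.22, 2.22, 2.79, 2.79, 3.14, 3.14, 3.14].

INTERFACE

Orientations are given as a unit quaternion [x, y, z, w].
In Python, from bench import * gives the robot as it stands. The module is installed in compiled form; this text tells all that it offers.
- The arm moves only by the tool arm_command, never from a script. Its argument "commands" is a list of rows, each a list of 3 entries, a list of its own where there are three numbers: the opening in per cent of the stroke, from 0 (shut) to 100 (fully open), then the shift along the tool's x, y, z in m, then the turn, a rotation vector about the tool's x, y, z in rad. A call has exactly 10 rows; each row is the pose to reach, as a shift and turn from the pose commanded when the call began, along the tool's axes at that moment; what a row does not reach only later rows make up. A row lasts 1/12 s, in which the tool goes at most 41.7 mm and 7.16 degrees, less where a joint would pass 70% of its speed; a pose out of reach is approached as far as the arm can. A call with a gripper value outside its range is refused whole. The fingers move at their own pace and stop on an object; "squeeze" is the grip in N (left out, the last holds). Time passes only in rows, so rows that repeat a pose let the fingers close, or fill a call up. It gives the time, the measured TCP pose, the force and the opening at its end, in the units of the state.
- read_state(): the state, without advancing time (a new reading comes with each control period).
- camera(name): name is "scene" or "top"; returns a dict with "pixels" (400x640x3 uint8, red, green, blue), "fx", "fy", "cx", "cy" (pixels), "dist_coeffs" ([k1, k2, p1, p2, k3] as OpenCV has them; the pictures are not rectified), "rvec" (rotation vector, rad) and "tvec" (3), from world to camera coordinates, as OpenCV has them. Camera axes: x right, y down, z forward; pixel columns grow to the right and rows downward; lengths in m; the calibration is good to about 2 mm. A picture is of the moment at which its call begins. There is no depth.
- close_job(): hands the job in, once; it reports no verdict.
The state is a dict: "time": time; "joint_positions": joint angles; "joint_vel": joint speeds; "joint_torque": joint torques, N m; "ee_pos": TCP position; "eef_rot": TCP orientation; "ft_force": force on the tool from outside, world axes, zero at the start; "torque": the same for the moment, N m; "width": finger opening in m.
Only numpy, scipy, OpenCV 4.12 (cv2) and the standard library are available. Lean on these libraries where they do the work, as an engineer would, in place of code of your own. Each camera call takes 0.05 s, during which the arm holds its last target.

## Working session

There is one attempt and no reset: what is moved stays moved. The work goes in short steps, Python scripts to look and compute and a tool call to move; the robot and the scene stay as the last step left them, time stands still between calls to the robot, and variables do not carry over. Pictures are saved under pics/ and viewed, and the job is handed in when it is done.

Besides the shell and the picture viewer there is one more tool, called after "Call:" as name(argument=value, ...), one argument or row to a line, values as JSON. arm_command: Moves the arm, as the interface text tells. Its arguments: {"type":"object","properties":{"commands":{"type":"array","items":{"type":"array"}},"squeeze":{"type":"number"}},"required":["commands"]}

```bash
mkdir -p pics; python3 - <<'E'
from bench import *
import cv2,numpy as np
s=read_state()
for k in ("time","joint_positions","ee_pos","eef_rot","ft_force","width"): print(k,np.round(s[k],4))
for n in ("scene","top"):
    c=camera(n); cv2.imwrite(f"pics/{n}0.png",c["pixels"][:,:,::-1])
    print(n,{k:np.round(c[k],4).tolist() for k in c if k!="pixels"})
E
```

```text
time 0.0
joint_positions [ 1.2204  0.3329 -0.0647  1.4609  0.0216  1.3499 -0.0885]
ee_pos [ 0.2011 -0.5915  0.2915]
eef_rot [ 9.866e-01  1.632e-01 -1.000e-04 -7.000e-04]
ft_force [-0.1296  0.086   0.3324]
width 0.0873
scene {'fx': 429.3547, 'fy': 429.3547, 'cx': 316.9185, 'cy': 195.6099, 'dist_coeffs': [-0.1053, 0.0, 0.0, 0.0, 0.0], 'rvec': [0.9114, -2.2681, 1.3412], 'tvec': [0.3985, 0.2405, 0.7496]}
top {'fx': 474.7707, 'fy': 474.7707, 'cx': 320.263, 'cy': 200.4026, 'dist_coeffs': [0.0206, 0.0, 0.0, 0.0, 0.0], 'rvec': [2.3199, -1.8681, 0.194], 'tvec': [-0.1343, 0.5734, 1.1578]}
```

View pics/scene0.png

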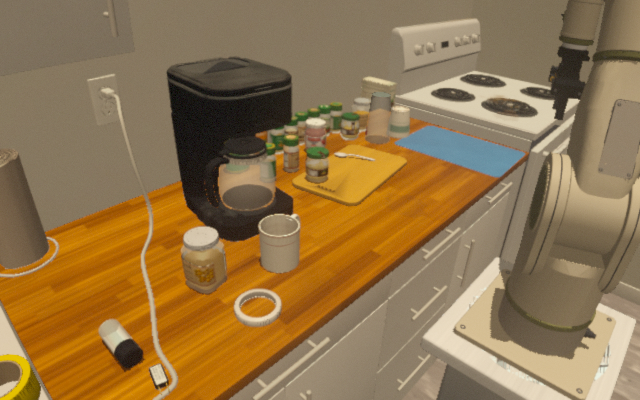

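View pics/top0.png

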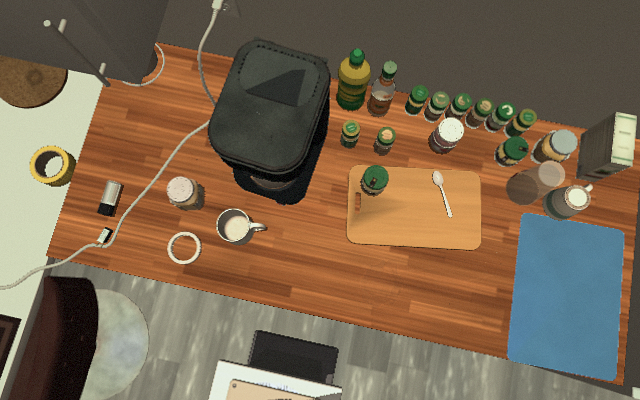

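The top view shows the board at columns 347–481 and rows 166–250. The hand hole is at its left end (about 358,201), the jar is near (375,180), and the spoon is near (442,193). The near edge runs along rows 243–250 and is clear.

```bash
cat > h.py <<'E'
import numpy as np,cv2
from scipy.spatial.transform import Rotation as R
def ray(c,px,z):
    K=np.array([[c["fx"],0,c["cx"]],[0,c["fy"],c["cy"]],[0,0,1]])
    u=cv2.undistortPoints(np.array(px,float).reshape(-1,1,2),K,np.array(c["dist_coeffs"],float))[:,0]
    Rm=cv2.Rodrigues(np.array(c["rvec"],float))[0];o=-Rm.T@np.array(c["tvec"],float)
    d=np.c_[u,np.ones(len(u))]@Rm
    return o+d*((z-o[2])/d[:,2])[:,None]
def proj(c,P):
    K=np.array([[c["fx"],0,c["cx"]],[0,c["fy"],c["cy"]],[0,0,1]])
    return cv2.projectPoints(np.array(P,float),np.array(c["rvec"],float),np.array(c["tvec"],float),K,np.array(c["dist_coeffs"],float))[0][:,0]
E
python3 - <<'E'
from bench import *
from h import *
c=camera("top");im=c["pixels"]
hsv=cv2.cvtColor(im,cv2.COLOR_RGB2HSV)
for p in [(420,225),(420,242),(420,246),(420,249),(420,252),(420,260),(490,210),(335,210),(460,240)]: print(p,im[p[1],p[0]],hsv[p[1],p[0]])
s=camera("scene");hs=cv2.cvtColor(s["pixels"],cv2.COLOR_RGB2HSV)
for p in [(350,180),(380,170),(330,192),(330,210),(420,180)]: print(p,s["pixels"][p[1],p[0]],hs[p[1],p[0]])
cv2.imwrite("pics/topcrop.png",cv2.resize(im[150:270,330:500,::-1],None,fx=4,fy=4,interpolation=cv2.INTER_NEAREST))
E
```

```text
(420, 225) [216 153  88] [ 15 151 216]
(420, 242) [218 157  89] [ 16 151 218]
(420, 246) [210 150  88] [ 15 148 210]
(420, 249) [148  85  45] [ 12 177 148]
(420, 252) [124  70  35] [ 12 183 124]
(420, 260) [158  94  50] [ 12 174 158]
(490, 210) [160  94  50] [ 12 175 160]
(335, 210) [182 112  62] [ 13 168 182]
(460, 240) [223 161  92] [ 16 150 223]
(350, 180) [212 155  40] [ 20 207 212]
(380, 170) [218 161  43] [ 20 205 218]
(330, 192) [179 125  34] [ 19 207 179]
(330, 210) [191 115   0] [ 18 255 191]
(420, 180) [196 123  20] [ 18 229 196]
```

View pics/topcrop.png

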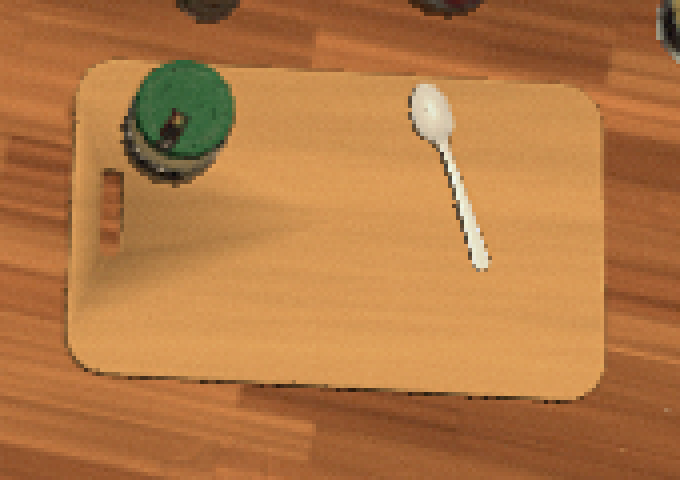

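The crop shows the board clearly, with its whole near edge free. It runs from crop (100,373) to (560,400). I'll fit lines to the edges and cast them onto z=0.013.

```bash
cat > board.py <<'E'
from bench import *
from h import *
c=camera("top");im=c["pixels"]
hsv=cv2.cvtColor(im,cv2.COLOR_RGB2HSV)
m=cv2.inRange(hsv,(12,90,150),(20,163,255)); m[:150]=0;m[270:]=0;m[:,:330]=0;m[:,500:]=0
n,l,st,_=cv2.connectedComponentsWithStats(m); i=1+np.argmax(st[1:,4]);print(st[i])
m=(l==i).astype(np.uint8)*255
cn=max(cv2.findContours(m,cv2.RETR_EXTERNAL,cv2.CHAIN_APPROX_NONE)[0],key=len)
P=ray(c,cn[:,0],0.013)[:,:2]
box=cv2.minAreaRect(P.astype(np.float32)*1000);print("rect mm",box)
# side fits: bottom row per column
cols=np.arange(362,470); bot=np.array([[x,m[:,x].nonzero()[0].max()+.5] for x in cols])
B=ray(c,bot,0.013)[:,:2]
rows=np.arange(215,238); rt=np.array([[m[y].nonzero()[0].max()+.5,y] for y in rows]); lt=np.array([[m[y].nonzero()[0].min()-.5,y] for y in rows])
Rr=ray(c,rt,.013)[:,:2];Ll=ray(c,lt,.013)[:,:2]
cols=np.arange(392,430);tp=ray(c,np.array([[x,m[:,x].nonzero()[0].min()-.5] for x in cols]),.013)[:,:2]
vx,vy,x0,y0=cv2.fitLine(B.astype(np.float32),cv2.DIST_HUBER,0,.001,.001)[:,0]
ey=np.array([vx,vy]);ey*=np.sign(ey[1]);ex=np.array([ey[1],-ey[0]])
print("ey",ey,"yaw deg",np.degrees(np.arctan2(-ey[0],ey[1])))
near=np.median(B@ex);far=np.median(tp@ex);l_=np.median(Ll@ey);r_=np.median(Rr@ey)
print("width",far-near,"length",l_-r_)
C=ex*(near+far)/2+ey*(l_+r_)/2;print("centre",C)
E7=[C-.0975*ex+y*ey for y in (.135,.09,.045,0,-.045,-.09,-.135)]
print(np.round(E7,4))
for n in("top","scene"):
    c=camera(n);v=c["pixels"][:,:,::-1].copy()
    cor=[C+a*.1075*ex+b*.1775*ey for a,b in((-1,-1),(-1,1),(1,1),(1,-1))]
    q=proj(c,np.c_[cor,[.013]*4]);cv2.polylines(v,[np.int32(np.round(q))],True,(255,0,255),1)
    for p in proj(c,np.c_[E7,[.013]*7]): cv2.circle(v,tuple(int(round(t)) for t in p),1,(0,0,255),-1)
    v=v[150:270,330:500] if n=="top" else v[130:215,270:420]
    cv2.imwrite(f"pics/chk_{n}.png",cv2.resize(v,None,fx=4,fy=4,interpolation=cv2.INTER_NEAREST))
E
python3 board.py
```

```text
[ 346  165  137   85 9406]
rect mm ((637.3960571289062, -251.78819274902344), (216.04190063476562, 360.3052978515625), 9.04857349395752)
ey [-0.15703246  0.9875934 ] yaw deg 9.03469
width 0.21390622031670736 length 0.351696266970353
centre [ 0.63641792 -0.25276309]
[[ 0.5189 -0.1347]
 [ 0.526  -0.1792]
 [ 0.5331 -0.2236]
 [ 0.5401 -0.2681]
 [ 0.5472 -0.3125]
 [ 0.5543 -0.357 ]
 [ 0.5613 -0.4014]]
```

```bash
sleep 1
```

```text
(no output)
```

View pics/chk_top.png

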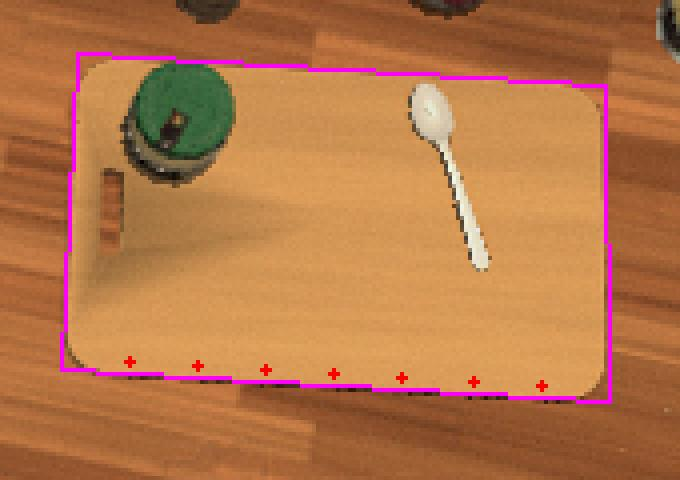

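View pics/chk_scene.png

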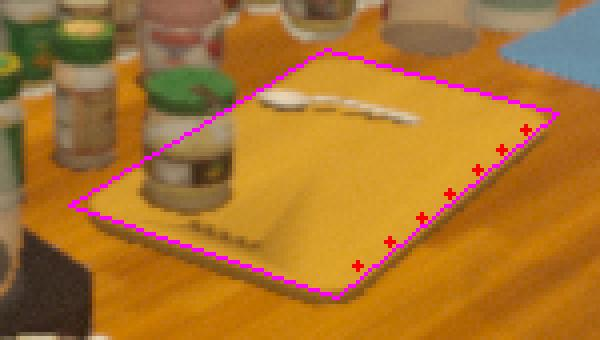

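The board's measured size is 214 × 352 mm against the stated 215 × 355, and the outline fits in both views. Yaw is 9.03°. Next I'll check clearance to the jar and mug, and work out the shifts.

```bash
cat > plan.py <<'E'
import sys
from bench import *
from h import *
s=read_state();p=np.array(s["ee_pos"]);q=R.from_quat(s["eef_rot"])
C=np.array([.6364,-.2528]);ey=np.array([-.1570,.9876]);ex=np.array([.9876,.1570])
def tgt(y,z): return np.r_[C-.0975*ex+y*ey,z]
Rt=R.from_matrix(np.c_[np.r_[ex,0],np.r_[-ey,0],[0,0,-1]])
E
python3 - <<'E'
from plan import *
c=camera("top")
print("jar lid c",ray(c,[[376,178]],.097)[0],"mug c",ray(c,[[233,225],[265,227]],.094))
for y,z in((.135,.2),(.135,.11)):
  print(tgt(y,z),"shift",q.inv().apply(tgt(y,z)-p),"turn",(q.inv()*Rt).as_rotvec())
E
```

```text
jar lid c [ 0.66695773 -0.13466255  0.097     ] mug c [[0.47568134 0.18595026 0.094     ]
 [0.48759845 0.1080345  0.094     ]]
[ 0.518914  -0.1347815  0.2      ] shift [ 0.44789508 -0.33027876  0.09216674] turn [-2.47653847e-04  2.91489732e-05  1.70109029e-01]
[ 0.518914  -0.1347815  0.11     ] shift [ 0.4478958  -0.33025635  0.18216673] turn [-2.47653847e-04  2.91489732e-05  1.70109029e-01]
```

Call:
arm_command(
  commands=[
    [0,[0.03,-0.022,0],[0,0,0.02]],
    [0,[0.06,-0.044,0],[0,0,0.04]],
    [0,[0.09,-0.066,0],[0,0,0.06]],
    [0,[0.12,-0.088,0],[0,0,0.08]],
    [0,[0.15,-0.11,0],[0,0,0.1]],
    [0,[0.18,-0.132,0],[0,0,0.12]],
    [0,[0.21,-0.154,0],[0,0,0.14]],
    [0,[0.24,-0.176,0],[0,0,0.16]],
    [0,[0.26,-0.19,0],[0,0,0.17]],
    [0,[0.27,-0.198,0],[0,0,0.17]],
  ],
  squeeze=5,
)

```text
time: 1.23
ee_pos: [0.3954, -0.3139, 0.2926]
eef_rot: [0.997, 0.081, 0.001, -0.0]
ft_force: [-0.5, -0.3, 0.0]
width: 0.0283
```

```bash
python3 - <<'E'
from plan import *
print(s["time"],p,s["ft_force"],s["width"])
for y,z in((.135,.2),(.135,.11)):
  print(tgt(y,z),"shift",q.inv().apply(tgt(y,z)-p),"turn",(q.inv()*Rt).as_rotvec())
E
```

```text
1.2333 [ 0.39540279 -0.31389331  0.29262645] [-0.4664925  -0.26200465  0.01797589] 0.028333026721292245
[ 0.518914  -0.1347815  0.2      ] shift [ 0.15063561 -0.15689559  0.09278149] turn [ 6.08623779e-05 -1.09470877e-03  4.05260509e-03]
[ 0.518914  -0.1347815  0.11     ] shift [ 0.1505371  -0.15690127  0.18278144] turn [ 6.08623779e-05 -1.09470877e-03  4.05260509e-03]
```

Call:
arm_command(
  commands=[
    [0,[0.025,-0.026,0.01],[0,0,0]],
    [0,[0.05,-0.052,0.025],[0,0,0]],
    [0,[0.075,-0.078,0.04],[0,0,0]],
    [0,[0.1,-0.104,0.06],[0,0,0]],
    [0,[0.125,-0.13,0.08],[0,0,0]],
    [0,[0.145,-0.15,0.092],[0,0,0]],
    [0,[0.152,-0.158,0.092],[0,0,0]],
    [0,[0.152,-0.158,0.092],[0,0,0]],
    [0,[0.152,-0.158,0.092],[0,0,0]],
    [0,[0.152,-0.158,0.092],[0,0,0]],
  ],
)

```text
time: 2.07
ee_pos: [0.5181, -0.1391, 0.2008]
eef_rot: [0.997, 0.078, 0.0, 0.001]
ft_force: [-0.2, -0.4, 0.1]
width: 0.0002
```

```bash
cat > st.py <<'E'
from plan import *
d=p[:2]-C
print(s["time"],p.round(4),"F",np.round(s["ft_force"],2),"w",s["width"],"board xy",(d@ex).round(4),(d@ey).round(4))
for y,z in((.135,.09),(-.135,.09)):
  print("to y",y,"shift",q.inv().apply(tgt(y,z)-p).round(4),"turn",(q.inv()*Rt).as_rotvec().round(4))
E
python3 st.py; python3 - <<'E'
from bench import *
import cv2
cv2.imwrite("pics/t2.png",camera("top")["pixels"][:,:,::-1])
cv2.imwrite("pics/s2.png",camera("scene")["pixels"][:,:,::-1])
E
```

```text
2.0667 [ 0.5181 -0.1391  0.2008] F [-0.23 -0.42  0.09] w 0.00018013641065887714 board xy -0.099 0.1309
to y 0.135 shift [ 0.0015 -0.0043  0.1108] turn [ 0.0012 -0.0003 -0.0018]
to y -0.135 shift [0.002  0.2657 0.1111] turn [ 0.0012 -0.0003 -0.0018]
```

View pics/s2.png

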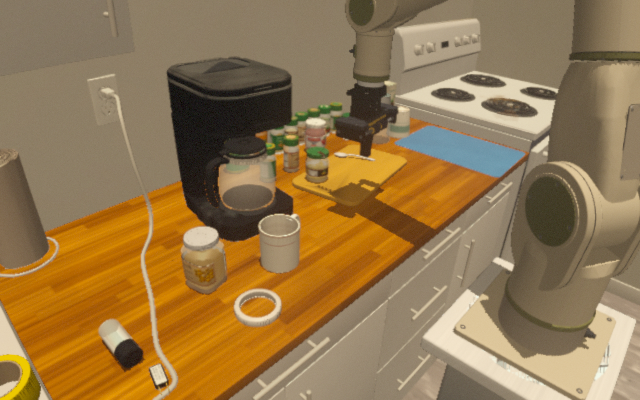

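The scene view shows the shut fingertips above the board's near margin (about 367,155), with the wide body lying along the edge and clear of the jar. Now I'll descend to about 1 cm above the board.

Call:
arm_command(
  commands=[
    [0,[0.001,-0.003,0.015],[0,0,0]],
    [0,[0.001,-0.003,0.03],[0,0,0]],
    [0,[0.001,-0.003,0.05],[0,0,0]],
    [0,[0.001,-0.003,0.07],[0,0,0]],
    [0,[0.001,-0.003,0.085],[0,0,0]],
    [0,[0.001,-0.003,0.095],[0,0,0]],
    [0,[0.001,-0.003,0.102],[0,0,0]],
    [0,[0.001,-0.003,0.106],[0,0,0]],
    [0,[0.001,-0.003,0.108],[0,0,0]],
    [0,[0.001,-0.003,0.108],[0,0,0]],
  ],
)

```text
time: 3.0
ee_pos: [0.5191, -0.1345, 0.0925]
eef_rot: [0.997, 0.079, 0.0, 0.0]
ft_force: [-0.3, 0.2, -0.3]
width: 0.0002
```

```bash
python3 st.py
```

```text
3.0 [ 0.5191 -0.1345  0.0925] F [-0.32  0.19 -0.31] w 0.00018904062215834927 board xy -0.0973 0.1352
to y 0.135 shift [-0.0002  0.0002  0.0025] turn [ 0.0003 -0.0004 -0.0001]
to y -0.135 shift [-2.000e-04  2.702e-01  2.600e-03] turn [ 0.0003 -0.0004 -0.0001]
```

Right over edge_1. I'll lower gently, watching the force.

Call:
arm_command(
  commands=[
    [0,[0,0,0.001],[0,0,0]],
    [0,[0,0,0.002],[0,0,0]],
    [0,[0,0,0.003],[0,0,0]],
    [0,[0,0,0.004],[0,0,0]],
    [0,[0,0,0.005],[0,0,0]],
    [0,[0,0,0.006],[0,0,0]],
    [0,[0,0,0.007],[0,0,0]],
    [0,[0,0,0.0075],[0,0,0]],
    [0,[0,0,0.008],[0,0,0]],
    [0,[0,0,0.008],[0,0,0]],
  ],
)

```text
time: 3.83
ee_pos: [0.5189, -0.1343, 0.0841]
eef_rot: [0.997, 0.079, -0.0, 0.0]
ft_force: [0.1, -0.9, 0.5]
width: 0.0005
```

Call:
arm_command(
  commands=[
    [0,[0,0,0.0005],[0,0,0]],
    [0,[0,0,0.001],[0,0,0]],
    [0,[0,0,0.001],[0,0,0]],
    [0,[0,0,0.001],[0,0,0]],
    [0,[0,0,0.001],[0,0,0]],
    [0,[0,0,0.001],[0,0,0]],
    [0,[0,0,0.001],[0,0,0]],
    [0,[0,0,0.001],[0,0,0]],
    [0,[0,0,0.001],[0,0,0]],
    [0,[0,0,0.001],[0,0,0]],
  ],
)

```text
time: 4.67
ee_pos: [0.5189, -0.1343, 0.0833]
eef_rot: [0.997, 0.079, 0.0, 0.0]
ft_force: [-0.1, -0.8, -0.3]
width: 0.0005
```

Call:
arm_command(
  commands=[
    [0,[0,0,0.0005],[0,0,0]],
    [0,[0,0,0.001],[0,0,0]],
    [0,[0,0,0.001],[0,0,0]],
    [0,[0,0,0.001],[0,0,0]],
    [0,[0,0,0.001],[0,0,0]],
    [0,[0,0,0.001],[0,0,0]],
    [0,[0,0,0.001],[0,0,0]],
    [0,[0,0,0.001],[0,0,0]],
    [0,[0,0,0.001],[0,0,0]],
    [0,[0,0,0.001],[0,0,0]],
  ],
)

```text
time: 5.5
ee_pos: [0.519, -0.1343, 0.0832]
eef_rot: [0.997, 0.079, -0.0, 0.0]
ft_force: [-4.7, 0.9, 12.6]
width: 0.0004
```

Contact at 12.6 N, with the board top at TCP z≈0.083 as expected. I'll lift 5 mm and follow the edge along tool +y.

Call:
arm_command(
  commands=[
    [0,[0,0,-0.003],[0,0,0]],
    [0,[0,0,-0.006],[0,0,0]],
    [0,[0,0.005,-0.006],[0,0,0]],
    [0,[0,0.015,-0.006],[0,0,0]],
    [0,[0,0.027,-0.006],[0,0,0]],
    [0,[0,0.039,-0.006],[0,0,0]],
    [0,[0,0.051,-0.006],[0,0,0]],
    [0,[0,0.063,-0.006],[0,0,0]],
    [0,[0,0.075,-0.006],[0,0,0]],
    [0,[0,0.085,-0.006],[0,0,0]],
  ],
)

```text
time: 6.33
ee_pos: [0.5323, -0.2201, 0.0881]
eef_rot: [0.997, 0.078, -0.0, 0.0]
ft_force: [-0.1, -0.6, 1.2]
width: 0.0004
```

```bash
python3 st.py; python3 board.py
```

```text
6.3333 [ 0.5323 -0.2201  0.0881] F [-0.05 -0.65  1.15] w 0.00038933541051509196 board xy -0.0977 0.0486
to y 0.135 shift [ 0.0001 -0.0864 -0.0019] turn [ 0.0002  0.0001 -0.0009]
to y -0.135 shift [ 0.0003  0.1836 -0.0018] turn [ 0.0002  0.0001 -0.0009]
[ 346  164  137   86 5517]
rect mm ((637.4241333007812, -253.0287322998047), (215.74729919433594, 357.95208740234375), 9.10733413696289)
ey [-0.4712358   0.88200724] yaw deg 28.114548
width 0.10579789576778731 length 0.34056323046501474
centre [ 0.67509063 -0.21306312]
[[ 0.5255 -0.1399]
 [ 0.5467 -0.1796]
 [ 0.5679 -0.2193]
 [ 0.5891 -0.259 ]
 [ 0.6103 -0.2987]
 [ 0.6315 -0.3384]
 [ 0.6527 -0.3781]]
```

View pics/chk_scene.png

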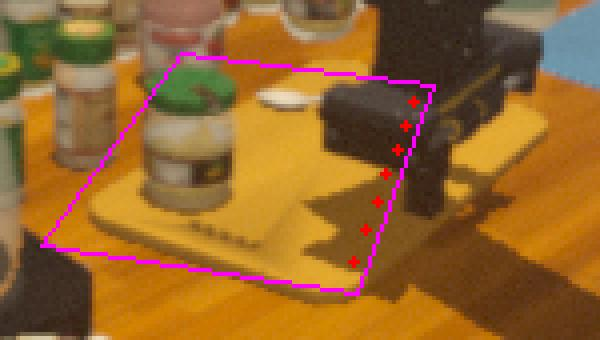

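The gripper hides part of the edge, so this line fit isn't usable. The outer rectangle is still at (637,-253) mm and 9.1°, within about 1 mm of the start, so the board hasn't moved. The fingers stand on the near margin (crop 425,205). I'll continue.

Call:
arm_command(
  commands=[
    [0,[0,0.01,0],[0,0,0]],
    [0,[0,0.02,0],[0,0,0]],
    [0,[0,0.03,0],[0,0,0]],
    [0,[0,0.04,0],[0,0,0]],
    [0,[0,0.05,0],[0,0,0]],
    [0,[0,0.06,0],[0,0,0]],
    [0,[0,0.07,0],[0,0,0]],
    [0,[0,0.08,0],[0,0,0]],
    [0,[0,0.09,0],[0,0,0]],
    [0,[0,0.095,0],[0,0,0]],
  ],
)

```text
time: 7.32
ee_pos: [0.5472, -0.314, 0.0882]
eef_rot: [0.997, 0.078, 0.0, 0.0]
ft_force: [-0.1, 0.0, -0.0]
width: 0.0008
```

```bash
python3 st.py
```

```text
7.3167 [ 0.5472 -0.314   0.0882] F [-0.12  0.01 -0.01] w 0.0007772805715228181 board xy -0.0977 -0.0464
to y 0.135 shift [ 0.     -0.1814 -0.0019] turn [ 0.0006 -0.     -0.0011]
to y -0.135 shift [ 0.0003  0.0886 -0.0017] turn [ 0.0006 -0.     -0.0011]
```

Call:
arm_command(
  commands=[
    [0,[0,0.01,0],[0,0,0]],
    [0,[0,0.02,0],[0,0,0]],
    [0,[0,0.03,0],[0,0,0]],
    [0,[0,0.04,0],[0,0,0]],
    [0,[0,0.05,0],[0,0,0]],
    [0,[0,0.06,0],[0,0,0]],
    [0,[0,0.07,0],[0,0,0]],
    [0,[0,0.08,0],[0,0,0]],
    [0,[0,0.088,0],[0,0,0]],
    [0,[0,0.088,0],[0,0,0]],
  ],
)

```text
time: 8.15
ee_pos: [0.5607, -0.4013, 0.0882]
eef_rot: [0.997, 0.078, -0.0, 0.001]
ft_force: [-0.6, -0.6, -0.0]
width: 0.0008
```

```bash
python3 st.py
```

```text
8.15 [ 0.5607 -0.4013  0.0882] F [-0.56 -0.58 -0.01] w 0.0007671640545987117 board xy -0.0981 -0.1348
to y 0.135 shift [ 1.000e-04 -2.697e-01 -2.100e-03] turn [ 0.001   0.0002 -0.0018]
to y -0.135 shift [ 0.0006  0.0003 -0.0018] turn [ 0.001   0.0002 -0.0018]
```

At edge_7. Contact came at z≈0.0832, so I'll lower 5.5 mm gently.

Call:
arm_command(
  commands=[
    [0,[0,0,0.001],[0,0,0]],
    [0,[0,0,0.002],[0,0,0]],
    [0,[0,0,0.003],[0,0,0]],
    [0,[0,0,0.004],[0,0,0]],
    [0,[0,0,0.0045],[0,0,0]],
    [0,[0,0,0.005],[0,0,0]],
    [0,[0,0,0.0052],[0,0,0]],
    [0,[0,0,0.0055],[0,0,0]],
    [0,[0,0,0.0055],[0,0,0]],
    [0,[0,0,0.0055],[0,0,0]],
  ],
)

```text
time: 8.98
ee_pos: [0.5611, -0.3987, 0.0833]
eef_rot: [0.997, 0.079, -0.0, -0.0]
ft_force: [-2.0, 1.1, 5.0]
width: 0.001
```

Contact at 5 N. I'll hold briefly with slightly more pressure, then lift.

Call:
arm_command(
  commands=[
    [0,[0,0,0.0003],[0,0,0]],
    [0,[0,0,0.0003],[0,0,0]],
    [0,[0,0,0.0003],[0,0,0]],
    [0,[0,0,0.0003],[0,0,0]],
    [0,[0,0,0.0003],[0,0,0]],
    [0,[0,0,0.0003],[0,0,0]],
    [0,[0,0,0.0003],[0,0,0]],
    [0,[0,0,0.0003],[0,0,0]],
    [0,[0,0,0.0003],[0,0,0]],
    [0,[0,0,0.0003],[0,0,0]],
  ],
)

```text
time: 9.82
ee_pos: [0.5611, -0.3987, 0.0833]
eef_rot: [0.997, 0.079, -0.0, -0.0]
ft_force: [-3.4, 3.1, 7.1]
width: 0.0007
```

Call:
arm_command(
  commands=[
    [0,[0,0,-0.004],[0,0,0]],
    [0,[0,0,-0.01],[0,0,0]],
    [0,[0,0,-0.025],[0,0,0]],
    [0,[0,0,-0.045],[0,0,0]],
    [0,[0,0,-0.065],[0,0,0]],
    [0,[0,0,-0.085],[0,0,0]],
    [0,[0,0,-0.105],[0,0,0]],
    [0,[0,0,-0.12],[0,0,0]],
    [0,[0,0,-0.13],[0,0,0]],
    [0,[0,0,-0.13],[0,0,0]],
  ],
)

```text
time: 10.65
ee_pos: [0.562, -0.3995, 0.2161]
eef_rot: [0.997, 0.079, 0.002, 0.002]
ft_force: [0.1, -0.2, 0.1]
width: 0.0006
```

Call:
arm_command(
  commands=[
    [0,[-0.02,0,-0.01],[0,0,0]],
    [0,[-0.045,0.01,-0.02],[0,0,0]],
    [0,[-0.07,0.02,-0.03],[0,0,0]],
    [0,[-0.095,0.03,-0.03],[0,0,0]],
    [0,[-0.12,0.04,-0.03],[0,0,0]],
    [0,[-0.145,0.05,-0.03],[0,0,0]],
    [0,[-0.165,0.06,-0.03],[0,0,0]],
    [0,[-0.18,0.07,-0.03],[0,0,0]],
    [0,[-0.18,0.07,-0.03],[0,0,0]],
    [0,[-0.18,0.07,-0.03],[0,0,0]],
  ],
)

```text
time: 11.48
ee_pos: [0.3932, -0.4969, 0.2417]
eef_rot: [0.997, 0.078, -0.0, -0.0]
ft_force: [0.7, -0.4, 0.4]
width: 0.0006
```

```bash
python3 st.py; python3 board.py; python3 -c "
from bench import *
import cv2
cv2.imwrite('pics/t9.png',camera('top')['pixels'][:,:,::-1])"
```

```text
11.4833 [ 0.3932 -0.4969  0.2417] F [ 0.71 -0.44  0.36] w 0.0005558851297391053 board xy -0.2786 -0.2029
to y 0.135 shift [ 0.1805 -0.3382  0.1519] turn [-0.0008  0.0007 -0.0021]
to y -0.135 shift [ 0.181  -0.0682  0.1517] turn [-0.0008  0.0007 -0.0021]
[ 345  164  139   86 9429]
rect mm ((635.636474609375, -253.29518127441406), (216.295166015625, 362.998779296875), 9.145480155944824)
ey [-0.15741567  0.98753244] yaw deg 9.056924
width 0.21378524051760928 length 0.3520180935952795
centre [ 0.63631261 -0.25267371]
[[ 0.5188 -0.1347]
 [ 0.5259 -0.1791]
 [ 0.5329 -0.2236]
 [ 0.54   -0.268 ]
 [ 0.5471 -0.3125]
 [ 0.5542 -0.3569]
 [ 0.5613 -0.4013]]
```

View pics/t9.png

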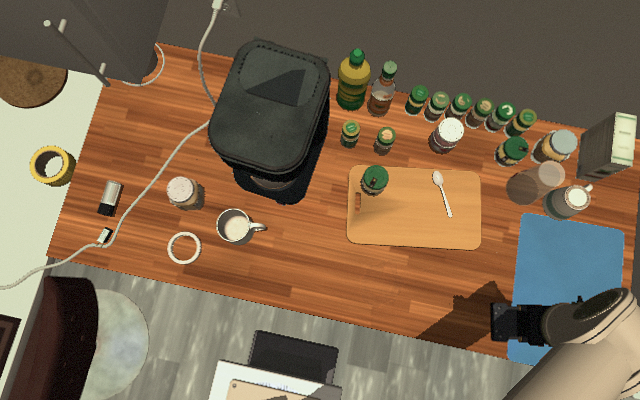

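The final top view shows the board at columns 347–481 and the jar, spoon, mug, ring and spice jars at the same pixels as before. The board centre agrees with the first measurement to 0.2 mm. The arm is clear, so I'm handing in.

```bash
python3 -c "
from bench import *
print(close_job())"
```

```text
the job is handed in; nothing more can be done
None
```

I ran the shut fingertips along the board's near edge from the hand-hole end to the plain end and handed the job in. No verdict is reported. The arm finished at about 11.5 s of the 48 s allowed.

- **Touches:** the fingertips touched at edge_1 with about 13 N vertical and at edge_7 with 5–7 N. Both readings are far below 40 N, though force was only read at the end of each call.
- **Following the edge:** between the two touches the fingertips stayed about 5 mm above the board. The measured positions were within 1 mm of the planned line across the edge. At edge_7, pressing down moved the tool about 2.6 mm along the edge, well inside the 18 mm allowed.
- **Final check:** the board's centre moved 0.2 mm or less and its yaw changed 0.02° between the first and last top views. The jar, spoon, mug, ring, honey and spice jars look unmoved and upright in the last picture; I compared them by eye only.
- **Check that failed:** one line fit taken midway was thrown off because the gripper hid part of the edge. The outer rectangle from the same picture still matched the start.

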